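Shut the display tin and hold the hidden bolt

TASK

Shut the hinged lid of the display tin fully, so that the lid sits down on the tin all round. Then reach down into the narrow gap behind the upright steel bracket at the back of the tin's stand, take the hidden T-shaped bolt head between the fingers, bring it upright and keep it from twisting back, so that I can tighten the nut on the other side. Finish while still gripping the bolt head upright, with the tin still shut, and leave the goods standing round it where they are.

Things in the scene. Friction and masses are not known exactly. Their poses are not given: they have to be found in the camera images.
- stand: Display stand, fixed; place and yaw vary. Wooden foot 250 x 214 x 6 mm; origin on the counter, x from the tin's front to its back (away from the robot), y to the left, z up. On it, fixed, a flat hinged sweet tin, 142 x 206 mm (x = -0.128 to 0.016), closed lid top at z = 0.061. Behind the tin, a U-shaped steel bracket holds the bolt; the open lid leans toward or over it.
- tin_lid (a joint): Lid of the tin, rad: 0 shut, grows as it swings up and back away from the robot, at most 1.95; starts well open (1.2 to 1.8). A shallow cap 206 mm wide with 15 mm rims, its front edge 144 mm from the hinge. Stiff hinge (about 0.06 N m friction): it stays where it is left when upright, and a light push closes it.
- lid_hinge (a point): Middle of the lid's hinge line, at the back of the tin: x = 0.016, y = 0, z = 0.045 in the stand's frame; the line runs along the stand's y. The lid's outer face is 16 mm from this line (above it when shut).
- bracket_top (a point): Middle of the top edge of the front leg of the U-shaped bracket: stand frame x = 0.05, z = 0.092. Bracket 90 mm wide (y), open at the top and both sides. Front leg x = 0.048 to 0.052; rear leg x = 0.104 to 0.108, top at z = 0.076. The 52 mm gap between the legs holds the bolt head; a hex nut sits on the tin side of the front leg.
- bolt_head (a point): Centre of the bolt head, on the bolt's axis, in the middle of the 52 mm gap (stand frame x = 0.077, y = 0, z = 0.066). The head is an oblong steel T: 34 mm long, 14 mm thick, 18 mm deep along the axis (stand x). Upright it is 14 mm wide along the stand's y and reaches from z = 0.049 to 0.083. The point turns with the bolt.
- bolt (a joint): Turn of the bolt about the stand's x axis, rad: 0 when the head's long side is upright; positive leans its top to the robot's right. A spring (0.2 N m/rad) twists it back to about 0.3 rad when nothing holds it; two fingers closed on its long sides from above, 15 N or more, bring it upright.
- ribbon: Small ribbon spool lying flat, 63 x 71 x 22 mm, left of the stand; origin under its centre. Leave it.
- tape: Roll of brown tape lying flat, 93 x 91 x 48 mm, right of the stand; origin under its centre. Leave it.
- round_tin: Round sweet tin, 57 mm across, 60 mm high, left of the stand; origin under its centre. Leave it.
- box_d: Gift box with a bow, 51 x 78 x 75 mm, standing on the right; origin under its centre. Leave it.
- stick_c: Long narrow sweet pack, 60 x 212 x 42 mm, lying on the right; origin under its centre. Leave it.

How it is judged:
By the outcome, as a careful person would: the job done as asked, in the order asked, and still so for the second after the job is handed in, while the arm keeps its last pose, push and grip.
It also fails if it takes over 45 s, if anything falls off the work surface, if the arm or the gripper's body presses on something with over 40 N, if the wrist force passes 120 N, or if a joint passes its speed limit or range.

ROBOT

A 6-joint arm with a two-finger parallel gripper is mounted at the origin on a cart in front of the work surface, level with it; the furniture and walls round the work are solid. World frame = base frame: x ahead of the robot, y to its left, z up, the work surface at z = 0. Lengths are in mm, angles in rad, forces in N, time in s.
With the tool pointing down it reaches from about 275 to 750 mm from the base axis. Payload 10.2 kg.
Tool frame: the origin (TCP) lies at the very end of the fingers, on their centre line; the grasp point (between the pads) lies 19 mm behind it; z points along the fingers, y is the line along which they close (so a half turn about z gives the same grasp; the last joint's range is limited). The gripper opens to 88 mm and grips with 3 to 60 N. Pads are 18 mm wide; open, the fingers measure 123 mm over their backs; the gripper's body (75 mm by 187 mm) begins 45 mm behind the grasp point.
Start: joints at [-1.4, 0.313, 1.498, -0, 1.331, -0.223], TCP at [201.431, -484.827, 238.72] pointing down, gripper open.
Joint ranges: [-2.94, 2.94], [-0.97, 2.17], [0.19, 2.56], [-1.23, 4.37], [0.02, 3.11], [-2.88, 2.88]. Speed limits (rad/s): [2.39, 2.39, 3.01, 3.14, 3.14, 3.14].

INTERFACE

Orientations are given as a rotation vector (axis times angle).
In Python, from rig import * gives the robot as it stands.
- The arm moves only by the tool carry_out, never from a script. Its argument "steps" is a list of rows, each a list of 3 entries, a list of its own where there are three numbers: the finger opening in mm, from 0 to 88.1, then the shift along the tool's x, y, z in units of 50 mm (1.0 is 50 mm), then the turn, a rotation vector about the tool's x, y, z in rad. A call has 1 to 20 rows; each row shifts and turns the commanded pose from where the row before left it, along the tool's axes as they then stand; what a row does not reach is not made up. A row lasts 1/8 s, in which the tool goes at most 62.5 mm and 10.7 degrees, less where a joint would pass 70% of its speed; a pose out of reach is approached as far as the arm can. A call is refused whole if a number of a shift passes 1 or a number of a turn 0.188, either way. A call with a gripper value outside its range is refused whole. The fingers move at their own pace and stop on an object; the grip force is fixed at half the most. Time passes only in rows, so rows that do not move let the fingers close. It gives the time, the measured TCP pose, the force, the opening and the grip force at its end, in the units of the state.
- get_state(): the state, without advancing time (a new reading comes with each control period).
- get_image(name): name is "side" or "top" or "wrist"; returns a dict with "color" (480x640x3 uint8, red, green, blue), "range_z" (480x640 float32, mm along the optical axis (not along the pixel's ray), 0 where there is no reading), "fx", "fy", "cx", "cy" (pixels), "cam_to_world" (4x4, takes a point from camera to world coordinates). Camera axes: x right, y down, z forward; pixel columns grow to the right and rows downward; lengths in mm; the calibration is good to about 2 mm. A picture is of the moment at which its call begins.
- job_done(): hands the job in; it is judged then, once.
The state is a dict: "time_s": time; "joint_positions": joint angles; "qvel": joint speeds; "effort": joint torques, N m; "ee_pos": TCP position; "ee_rot": TCP orientation; "ft_force": force on the tool from outside, world axes, zero at the start; "torque": the same for the moment, N m; "finger_gap": finger opening in mm; "grip_force": force on a finger pad.
Only numpy, scipy, OpenCV 4.12 (cv2) and the standard library are available. Lean on these libraries where they do the work, as an engineer would, in place of code of your own. Each camera call takes 0.05 s, during which the arm holds its last target. There are 200 camera calls.

## Working session

There is one attempt and no reset: what is moved stays moved. The work goes in short steps, Python scripts to look and compute and a tool call to move; the robot and the scene stay as the last step left them, time stands still between calls to the robot, and variables do not carry over. Pictures are saved under pics/ and viewed, at most 10 in all, crops included, and the job is handed in when it is done.

Besides the shell and the picture viewer there is one more tool, called after "Emit:" by a JSON object that holds its "api" and its "payload", one argument or row to a line. carry_out: Moves the arm, as the interface text tells. Its arguments: {"type":"object","properties":{"steps":{"type":"array","items":{"type":"array"}}},"required":["steps"]}

```bash
mkdir -p pics; ls; cat > h.py <<'E'
from rig import *
import numpy as np, cv2
from scipy.spatial.transform import Rotation as R
def cloud(im):
    z=im["range_z"]; v,u=np.mgrid[:480,:640]
    p=np.stack([(u-im["cx"])/im["fx"]*z,(v-im["cy"])/im["fy"]*z,z],-1)
    T=np.array(im["cam_to_world"]); w=p@T[:3,:3].T+T[:3,3]; w[z==0]=np.nan
    return w
E
python3 - <<'E'
from h import *
s=get_state();print(s)
for n in("top","side"):
    im=get_image(n); cv2.imwrite(f"pics/{n}0.png",im["color"][...,::-1]); np.savez(f"{n}0.npz",c=im["color"],w=cloud(im)); print(n,im["fx"],np.round(im["cam_to_world"],2).tolist())
E
```

```text
pics
{'time_s': 0.0, 'joint_positions': array([-1.40040513e+00,  3.13414907e-01,  1.49842177e+00,  8.90932704e-06,
        1.33098051e+00, -2.23407759e-01]), 'qvel': array([-2.86848966e-05,  6.92760485e-04, -1.66788898e-03,  4.81359407e-04,
        2.01629349e-04, -1.45582213e-03]), 'effort': array([ 6.08981773e-04, -4.02214587e+01, -2.52270412e+01,  6.94968388e-02,
        3.52680241e-02, -9.91550428e-05]), 'ee_pos': array([ 201.38781257, -484.5803494 ,  238.18478468]), 'ee_rot': array([-3.07969074e+00, -6.14346024e-01, -6.45447543e-05]), 'ft_force': array([-0.20583463,  0.52341641, -0.39020264]), 'torque': array([-0.03544935, -0.01277726, -0.0358739 ]), 'grip_force': 0.0, 'finger_gap': 88.20305809407236}
top 506.63349953189635 [[0.01, -1.0, 0.08, 487.29], [-1.0, -0.01, 0.0, -65.41], [0.0, -0.08, -1.0, 1382.69], [0.0, 0.0, 0.0, 1.0]]
side 588.9085154430815 [[1.0, -0.01, -0.01, 604.95], [0.01, -0.48, 0.88, -1165.15], [-0.02, -0.88, -0.48, 691.11], [0.0, 0.0, 0.0, 1.0]]
```

View pics/top0.png

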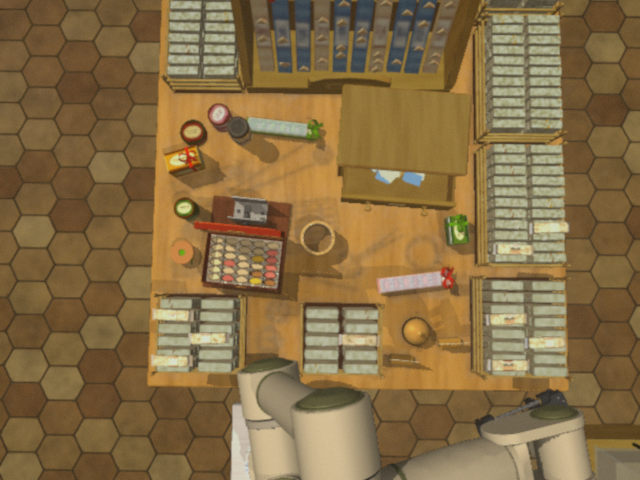

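View pics/side0.png

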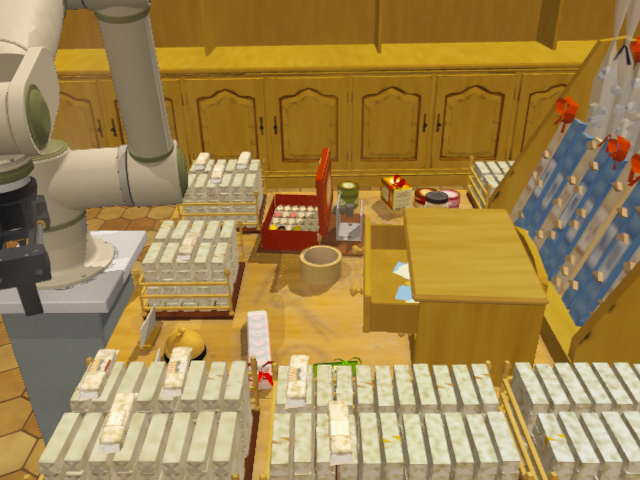

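The top view shows the tin at about (245,262), its nearly upright red lid at (240,228), the bracket at (250,210) and the tape ring at (318,237). The side view shows the lid upright at (324,180) and the bracket at (348,225).

```bash
python3 - <<'E'
from h import *
for n in("top","side"):
    d=np.load(n+"0.npz");c=d["c"];w=d["w"];hsv=cv2.cvtColor(c,cv2.COLOR_RGB2HSV)
    H,S,V=[hsv[...,i].astype(int) for i in range(3)]
    reg=(w[...,0]>300)&(w[...,0]<680)&(w[...,1]>0)&(w[...,1]<260)&(w[...,2]>-5)
    red=reg&((H<6)|(H>174))&(S>170)
    for lo,hi in((0,40),(40,70),(70,120),(120,160),(160,200),(200,260)):
        p=w[red&(w[...,2]>=lo)&(w[...,2]<hi)]
        if len(p)>5: print(n,"red",lo,len(p),np.round(np.percentile(p,[2,50,98],axis=0)).tolist())
    gray=reg&(S<60)&(w[...,2]>10)&(w[...,0]>500)
    p=w[gray]; print(n,"gray",len(p),np.round(np.percentile(p,[2,50,98],axis=0)).tolist() if len(p) else 0)
    if n=="top":
        # lid top strip line & bracket legs
        for nm,m in(("lid",red&(w[...,2]>150)),("legs",gray&(w[...,2]>65)),("foot",reg&(w[...,2]>2)&(w[...,2]<12)&(V<110))):
            p=w[m]; 
            if len(p)<5: print(nm,len(p));continue
            r=cv2.minAreaRect(p[:,:2].astype(np.float32));print(nm,len(p),r,np.round(cv2.boxPoints(r)).tolist(),np.median(p[:,2]))
d=np.load("top0.npz")
cv2.imwrite("pics/crop1.png",cv2.resize(d["c"][185:300,165:345,::-1],None,fx=4.4,fy=4.4,interpolation=cv2.INTER_CUBIC))
E
```

```text
top red 160 196 [[592.0, 29.0, 184.0], [603.0, 118.0, 188.0], [613.0, 223.0, 193.0]]
top gray 338 [[629.0, 78.0, 10.0], [653.0, 117.0, 71.0], [677.0, 162.0, 95.0]]
lid 196 ((602.653076171875, 125.57475280761719), (202.01290893554688, 11.200098991394043), 85.1771011352539) [[589.0, 25.0], [600.0, 24.0], [617.0, 226.0], [606.0, 227.0]] 187.97254945765872
legs 190 ((652.13427734375, 123.72325897216797), (46.18382263183594, 86.82523345947266), 7.034114360809326) [[624.0, 164.0], [635.0, 78.0], [680.0, 83.0], [670.0, 170.0]] 80.95374605835127
foot 1352 ((490.25286865234375, 130.39764404296875), (258.7702941894531, 379.1839904785156), 89.92052459716797) [[300.0, 1.0], [680.0, 1.0], [680.0, 260.0], [301.0, 260.0]] 6.774657309859663
side red 0 478 [[462.0, 29.0, 9.0], [505.0, 38.0, 27.0], [574.0, 238.0, 40.0]]
side red 40 332 [[463.0, 28.0, 40.0], [515.0, 40.0, 49.0], [577.0, 239.0, 58.0]]
side gray 144 [[635.0, 77.0, 10.0], [644.0, 109.0, 56.0], [675.0, 157.0, 92.0]]
```

View pics/crop1.png

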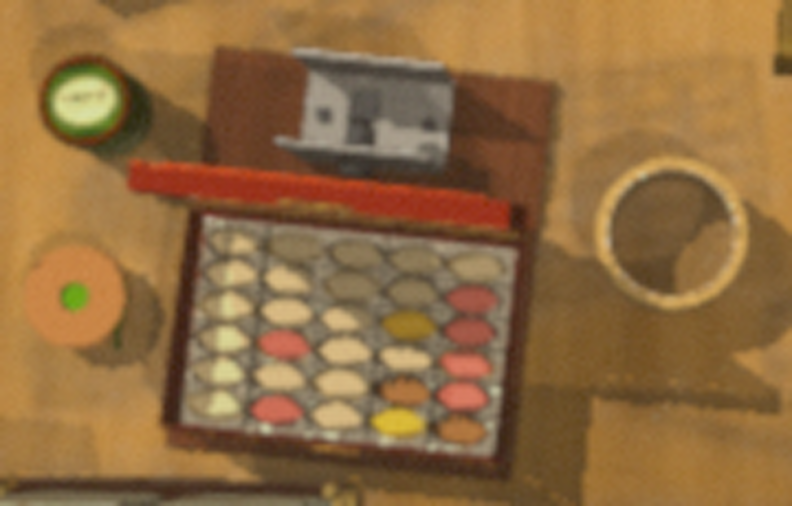

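The crop shows the bracket's legs with the bolt head between them, at about (365,115). The lid's top edge runs from (130,175) to (510,215), so the stand is yawed by about -5°.

```bash
python3 - <<'E'
from h import *
d=np.load("top0.npz");c=d["c"];w=d["w"];hsv=cv2.cvtColor(c,cv2.COLOR_RGB2HSV)
X,Y,Z=[w[...,i] for i in range(3)]
S=hsv[...,1]
reg=(X>595)&(X<700)&(Y>60)&(Y<185)&(S<75)
for nm,m in(("front",reg&(Z>84)&(Z<100)),("rear",reg&(Z>68)&(Z<82)&(X>655)),("bolt",reg&(Z>50)&(Z<84)&(X>630)&(X<660)&(Y>95)&(Y<140))):
    p=w[m]; l=cv2.fitLine(p[:,:2].astype(np.float32),cv2.DIST_HUBER,0,.01,.01).ravel()
    print(nm,len(p),np.round(l,3),"yaw",np.degrees(np.arctan2(-l[0]*np.sign(l[1]),abs(l[1]))),np.round(p.min(0)),np.round(p.max(0)),np.round(np.median(p,0)))
# foot
foot=((hsv[...,0]<9)|(hsv[...,0]>170))&(hsv[...,2]<140)&(Z>0)&(Z<12)&(X>610)&(X<720)&(Y>0)&(Y<240)
p=w[foot];r=cv2.minAreaRect(p[:,:2].astype(np.float32));print(len(p),r,np.round(cv2.boxPoints(r)))
# side view: lid edge & bracket front/rear
d=np.load("side0.npz");w=d["w"];hs=cv2.cvtColor(d["c"],cv2.COLOR_RGB2HSV)
Z=w[...,2];m=((hs[...,0]<6)|(hs[...,0]>174))&(hs[...,1]>150)&(w[...,1]>0)&(w[...,1]<260)&(w[...,0]>560)&(w[...,0]<680)&(Z>60)
for lo in range(60,210,20):
    p=w[m&(Z>=lo)&(Z<lo+20)]
    if len(p):print(lo,len(p),np.round(np.percentile(p,[3,50,97],axis=0)).tolist())
# heights of all objects near: neighbours in front / around
d=np.load("top0.npz");w=d["w"]
for nm,a in(("front box L",(290,370,155,245)),("front box mid",(300,380,300,385)),("green",(195,222,172,202)),("orange",(238,265,170,195)),("tape",(220,258,298,336)),("cabinet",(85,210,338,470)),("bow",(145,175,165,203)),("cans",(100,145,180,325))):
    p=w[a[0]:a[1],a[2]:a[3]].reshape(-1,3);p=p[p[:,2]>8];print(nm,np.round(np.nanpercentile(p,[1,99],axis=0)).tolist())
E
```

```text
front 79 [8.10000e-02 9.97000e-01 6.40540e+02 1.22182e+02] yaw -4.644669 [634.  79.  84.] [675. 166.  97.] [641. 119.  91.]
rear 82 [9.00000e-02 9.96000e-01 6.93851e+02 1.17070e+02] yaw -5.164255 [656.  74.  68.] [700. 158.  82.] [693. 117.  76.]
bolt 80 [ 9.72000e-01 -2.36000e-01  6.45792e+02  1.20026e+02] yaw 76.34939 [630.  97.  53.] [660. 139.  84.] [645. 120.  74.]
9 ((630.2713623046875, 114.49478149414062), (112.57965087890625, 3.0785319805145264), 84.76422882080078) [[624.  59.]
 [627.  58.]
 [637. 170.]
 [634. 171.]]
60 1 [[597.0, 28.0, 71.0], [597.0, 28.0, 71.0], [597.0, 28.0, 71.0]]
front box L [[263.0, 125.0, 10.0], [444.0, 340.0, 148.0]]
front box mid [[250.0, -229.0, 9.0], [424.0, -25.0, 147.0]]
green [[635.0, 248.0, 9.0], [698.0, 314.0, 109.0]]
orange [[526.0, 271.0, 14.0], [585.0, 329.0, 29.0]]
tape [[553.0, -107.0, 10.0], [640.0, -20.0, 54.0]]
cabinet [[670.0, -422.0, 47.0], [1007.0, -117.0, 190.0]]
bow [[765.0, 250.0, 11.0], [839.0, 341.0, 81.0]]
cans [[852.0, -61.0, 10.0], [945.0, 305.0, 94.0]]
```

```bash
cat >> h.py <<'E'
YAW=np.radians(-5.0); O=np.array([589.5,126.0,0])
RS=R.from_euler("z",YAW)
def rel(sp):   # remaining tool-frame shift (units) and turn to stand-frame point sp, tool down, x along stand x
    s=get_state(); Rt=R.from_rotvec(s["ee_rot"]); T=RS*R.from_euler("x",np.pi)
    print("t",round(s["time_s"],2),"stand pos",np.round(RS.inv().apply(s["ee_pos"]-O),1),"F",np.round(s["ft_force"],1),"gap",round(s["finger_gap"],1),"grip",round(s["grip_force"],1))
    print(" shift",np.round(Rt.inv().apply(RS.apply(sp)+O-s["ee_pos"])/50,2),"turn",np.round((Rt.inv()*T).as_rotvec(),3))
E
echo
```

Emit:
{"api": "carry_out", "payload": {
  "steps": [
    [0,[0,0,-0.3],[0,0,0.16]],
    [0,[0,0,-0.3],[0,0,0.16]],
    [0,[0,0,-0.3],[0,0,0.16]],
    [0,[0,0,0],[0,0,0]]
  ]
}}

```text
time_s: 0.6
ee_pos: [201.5, -485.0, 284.2]
ee_rot: [3.138, -0.133, 0.0]
ft_force: [0.5, -0.1, 0.2]
finger_gap: 50.3
grip_force: 0.0
```

```bash
python3 -c "
from h import *
rel([65,0,280])"
```

```text
t 0.6 stand pos [-333.3 -642.5  284.2] F [ 0.5 -0.1  0.2] gap 50.3 grip 0.0
 shift [  8.   -12.83   0.07] turn [ 0.001 -0.     0.003]
```

Emit:
{"api": "carry_out", "payload": {
  "steps": [
    [0,[0.4,-0.64,0],[0,0,0]],
    [0,[0.4,-0.64,0],[0,0,0]],
    [0,[0.4,-0.64,0],[0,0,0]],
    [0,[0.4,-0.64,0],[0,0,0]],
    [0,[0.4,-0.64,0],[0,0,0]],
    [0,[0.4,-0.64,0],[0,0,0]],
    [0,[0.4,-0.64,0],[0,0,0]],
    [0,[0.4,-0.64,0],[0,0,0]],
    [0,[0.4,-0.64,0],[0,0,0]],
    [0,[0.4,-0.64,0],[0,0,0]],
    [0,[0.4,-0.64,0],[0,0,0]],
    [0,[0.4,-0.64,0],[0,0,0]],
    [0,[0.4,-0.64,0],[0,0,0]],
    [0,[0.4,-0.64,0],[0,0,0]],
    [0,[0.4,-0.64,0],[0,0,0]],
    [0,[0.4,-0.64,0],[0,0,0]],
    [0,[0.4,-0.64,0],[0,0,0]],
    [0,[0.4,-0.64,0],[0,0,0]],
    [0,[0.4,-0.64,0],[0,0,0]],
    [0,[0.4,-0.64,0],[0,0,0]]
  ]
}}

```text
time_s: 3.1
ee_pos: [655.5, 119.4, 282.4]
ee_rot: [3.139, -0.129, -0.003]
ft_force: [0.2, -0.0, -0.8]
finger_gap: 0.4
grip_force: 0.0
```

```bash
python3 -c "
from h import *
rel([65,0,150])
im=get_image('wrist');cv2.imwrite('pics/w1.png',im['color'][...,::-1])"
```

```text
t 3.1 stand pos [ 66.3  -0.8 282.4] F [ 0.2 -0.  -0.8] gap 0.4 grip 0.0
 shift [-0.02 -0.02  2.65] turn [0.    0.002 0.005]
```

View pics/w1.png

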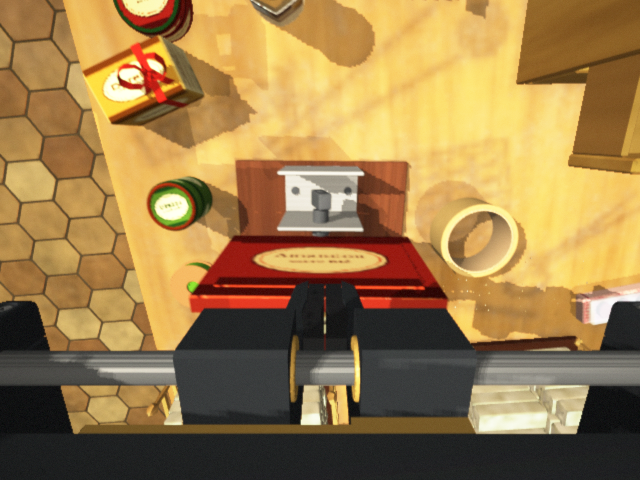

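The wrist view shows the bracket at about (320,200) with the T head at (321,205), the lid's outer face at (320,265) and the closed fingers at (325,300). The fingers line up with the stand, so I'll go down behind the lid and push it along its arc.

Emit:
{"api": "carry_out", "payload": {
  "steps": [
    [0,[0,0,0.66],[0,0,0]],
    [0,[0,0,0.66],[0,0,0]],
    [0,[0,0,0.66],[0,0,0]],
    [0,[0,0,0.62],[0,0,0]],
    [0,[-0.2,0,0],[0,0,0]],
    [0,[-0.2,0,0],[0,0,0]],
    [0,[-0.2,0,0],[0,0,0]],
    [0,[-0.2,0,0],[0,0,0]],
    [0,[-0.2,0,0],[0,0,0]],
    [0,[-0.2,0,0],[0,0,0]],
    [0,[-0.2,0,0],[0,0,0]],
    [0,[-0.2,0,0],[0,0,0]],
    [0,[-0.2,0,0.04],[0,0,0]],
    [0,[-0.2,0,0.1],[0,0,0]],
    [0,[-0.2,0,0.1],[0,0,0]],
    [0,[-0.2,0,0.15],[0,0,0]]
  ]
}}

```text
time_s: 5.15
ee_pos: [534.8, 128.8, 133.8]
ee_rot: [3.139, -0.135, 0.0]
ft_force: [0.5, -0.1, -1.7]
finger_gap: 0.1
grip_force: 0.2
```

```bash
python3 -c "
from h import *
rel([-85,0,61])
im=get_image('side');cv2.imwrite('pics/s1.png',im['color'][100:300,200:450,::-1].repeat(2,0).repeat(2,1))"
```

```text
t 5.15 stand pos [-54.7  -2.  133.8] F [ 0.5 -0.1 -1.7] gap 0.1 grip 0.2
 shift [-0.61 -0.04  1.46] turn [ 0.    -0.     0.001]
```

View pics/s1.png

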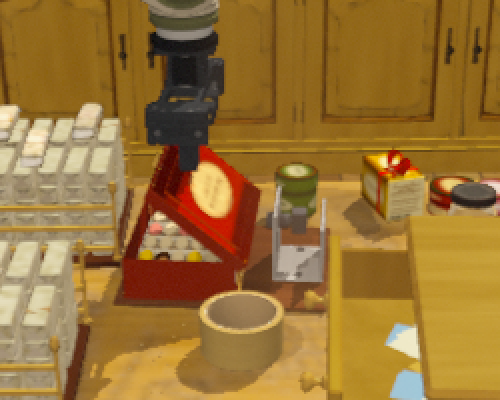

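The side view shows the lid at about 45°, with the fingertips on it at (190,165). I'll continue down.

Emit:
{"api": "carry_out", "payload": {
  "steps": [
    [0,[-0.12,0,0.13],[0,0,0]],
    [0,[-0.1,0,0.15],[0,0,0]],
    [0,[-0.1,0,0.15],[0,0,0]],
    [0,[-0.1,0,0.17],[0,0,0]],
    [0,[-0.08,0,0.17],[0,0,0]],
    [0,[-0.06,0,0.17],[0,0,0]],
    [0,[-0.05,0,0.17],[0,0,0]],
    [0,[0,0,0.15],[0,0,0]],
    [0,[0,0,0.1],[0,0,0]],
    [0,[0,0,0.06],[0,0,0]],
    [0,[0,0,0.02],[0,0,0]],
    [0,[0,0,0],[0,0,0]]
  ]
}}

```text
time_s: 6.7
ee_pos: [505.2, 131.3, 62.3]
ee_rot: [-3.139, 0.135, -0.0]
ft_force: [0.0, 0.0, -0.9]
finger_gap: 0.5
grip_force: 0.0
```

```bash
python3 -c "
from h import *
rel([-85,0,61])"
```

```text
t 6.7 stand pos [-84.4  -2.   62.3] F [ 0.   0.  -0.9] gap 0.5 grip 0.0
 shift [-0.01 -0.04  0.03] turn [-0.    -0.     0.001]
```

Now I'll press gently until the force shows contact.

Emit:
{"api": "carry_out", "payload": {
  "steps": [
    [0,[0,0,0.02],[0,0,0]],
    [0,[0,0,0.02],[0,0,0]],
    [0,[0,0,0.02],[0,0,0]],
    [0,[0,0,0],[0,0,0]]
  ]
}}

```text
time_s: 7.2
ee_pos: [505.3, 131.3, 60.8]
ee_rot: [3.139, -0.135, 0.001]
ft_force: [-7.5, -0.1, 17.0]
finger_gap: 0.7
grip_force: 8.7
```

17 N of contact at z = 60.8 means the lid is shut. Next I'll lift and move above the bolt with the fingers open.

Emit:
{"api": "carry_out", "payload": {
  "steps": [
    [0,[0,0,-0.3],[0,0,0]],
    [0,[0,0,-0.6],[0,0,0]],
    [30,[0,0,-0.8],[0,0,0]],
    [55,[0.3,0,-0.8],[0,0,0]],
    [55,[0.5,0,0],[0,0,0]],
    [55,[0.5,0,0],[0,0,0]],
    [55,[0.5,0,0],[0,0,0]],
    [55,[0.5,0,0],[0,0,0]],
    [55,[0.5,0,0],[0,0,0]],
    [55,[0.4,0,0],[0,0,0]],
    [55,[0,0,0],[0,0,0]],
    [55,[0,0,0],[0,0,0]]
  ]
}}

```text
time_s: 8.7
ee_pos: [663.9, 117.7, 184.4]
ee_rot: [-3.139, 0.135, 0.001]
ft_force: [-0.3, -0.0, 0.1]
finger_gap: 55.1
grip_force: 0.0
```

```bash
python3 - <<'E'
from h import *
rel([77,0,47])
im=get_image('wrist');w=cloud(im);np.savez("w2.npz",c=im["color"],w=w)
cv2.imwrite('pics/w2.png',im['color'][...,::-1])
p=RS.inv().apply((w-O).reshape(-1,3)).reshape(w.shape); hsv=cv2.cvtColor(im["color"],cv2.COLOR_RGB2HSV)
X,Y,Z=[p[...,i] for i in range(3)]; S=hsv[...,1]<75
for nm,m in(("front",(Z>86)&(Z<98)&(X>30)&(X<70)),("rear",(Z>70)&(Z<82)&(X>95)&(X<120)),("bolt",(Z>55)&(Z<90)&(X>62)&(X<92)&(abs(Y)<30))):
    q=p[m&S&(abs(Y)<60)]
    if len(q)<5: print(nm,len(q));continue
    l=cv2.fitLine(q[:,:2].astype(np.float32),cv2.DIST_HUBER,0,.01,.01).ravel()
    print(nm,len(q),np.round(l,3),np.round(np.percentile(q,[2,50,98],axis=0),1).tolist())
# lid flatness from the side and top
im=get_image('top');w=cloud(im);p=RS.inv().apply((w-O).reshape(-1,3))
hs=cv2.cvtColor(im["color"],cv2.COLOR_RGB2HSV).reshape(-1,3)
m=(p[:,0]>-125)&(p[:,0]<10)&(abs(p[:,1])<98)&(p[:,2]>20)&(p[:,2]<100)
q=p[m];A=np.c_[q[:,:2],np.ones(len(q))];print("lid",len(q),np.linalg.lstsq(A,q[:,2],rcond=None)[0],np.median(q[:,2]))
E
```

```text
t 8.7 stand pos [ 74.8  -1.8 184.4] F [-0.3 -0.   0.1] gap 55.1 grip 0.0
 shift [ 0.04 -0.04  2.75] turn [-0.     0.     0.001]
front 811 [4.0000e-03 1.0000e+00 4.9038e+01 2.3780e+00] [[46.4, -39.7, 86.3], [49.2, 3.4, 91.3], [50.3, 45.6, 93.0]]
rear 710 [4.00000e-03 1.00000e+00 1.04437e+02 3.47800e+00] [[102.1, -39.5, 70.6], [104.5, 3.5, 75.5], [106.1, 45.1, 76.9]]
bolt 729 [ 0.921 -0.39  75.83   2.795] [[62.7, -7.4, 56.5], [76.4, 2.6, 80.0], [84.7, 13.2, 84.2]]
lid 1592 [3.66507674e-03 1.44529790e-02 6.30219596e+01] 61.92479556441005
```

View pics/w2.png

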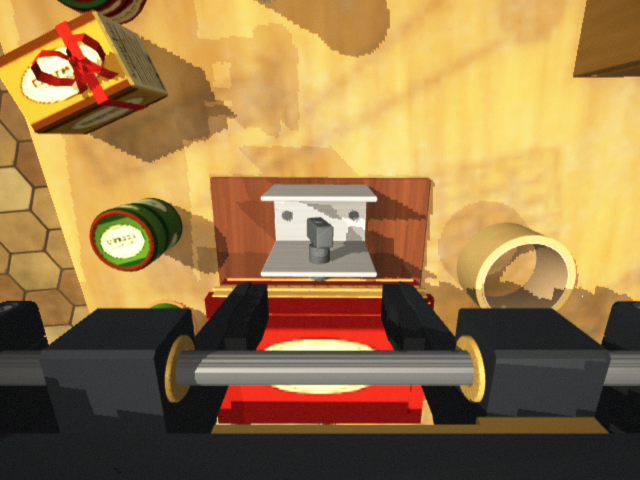

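The wrist view shows the head at about (320,232) between the bracket's legs, and the lid shut flat. Its depth puts the bracket centre about +3 mm in y and -1 mm in x from my frame, so I'll correct for that and go down.

Emit:
{"api": "carry_out", "payload": {
  "steps": [
    [55,[0.02,-0.08,0.3],[0,0,0]],
    [55,[0,0,0.4],[0,0,0]],
    [55,[0,0,0.4],[0,0,0]],
    [55,[0,0,0.4],[0,0,0]],
    [55,[0,0,0.3],[0,0,0]],
    [55,[0,0,0.3],[0,0,0]],
    [55,[0,0,0.2],[0,0,0]],
    [55,[0,0,0.2],[0,0,0]],
    [55,[0,0,0.15],[0,0,0]],
    [55,[0,0,0.1],[0,0,0]],
    [55,[0,0,0],[0,0,0]]
  ]
}}

```text
time_s: 10.18
ee_pos: [665.8, 121.4, 46.5]
ee_rot: [3.139, -0.135, -0.001]
ft_force: [0.6, -0.7, 0.1]
finger_gap: 55.0
grip_force: 0.0
```

```bash
python3 - <<'E'
from h import *
rel([76,2,47])
E
```

```text
t 10.18 stand pos [76.4  2.1 46.5] F [ 0.6 -0.7  0.1] gap 55.0 grip 0.0
 shift [-0.01  0.   -0.01] turn [0.    0.    0.001]
```

Emit:
{"api": "carry_out", "payload": {
  "steps": [
    [35,[0,0,0],[0,0,0]],
    [25,[0,0,0],[0,0,0]],
    [18,[0,0,0],[0,0,0]],
    [10,[0,0,0],[0,0,0]],
    [0,[0,0,0],[0,0,0]],
    [0,[0,0,0],[0,0,0]],
    [0,[0,0,0],[0,0,0]],
    [0,[0,0,0],[0,0,0]]
  ]
}}

```text
time_s: 11.18
ee_pos: [665.6, 122.4, 46.2]
ee_rot: [-3.137, 0.135, 0.001]
ft_force: [1.2, 5.4, -4.4]
finger_gap: 13.8
grip_force: 29.9
```

```bash
python3 - <<'E'
from h import *
rel([76,2,47]); print(get_state()["torque"])
im=get_image('wrist');cv2.imwrite('pics/w3.png',im['color'][...,::-1])
im=get_image('side');cv2.imwrite('pics/s3.png',cv2.resize(im['color'][130:290,220:430,::-1],None,fx=3.5,fy=3.5))
E
```

```text
t 11.18 stand pos [76.2  3.1 46.2] F [ 1.2  5.4 -4.4] gap 13.8 grip 29.9
 shift [-0.    0.02 -0.02] turn [-0.001  0.001  0.001]
[ 0.85746356 -0.30795646 -0.04987922]
```

View pics/w3.png

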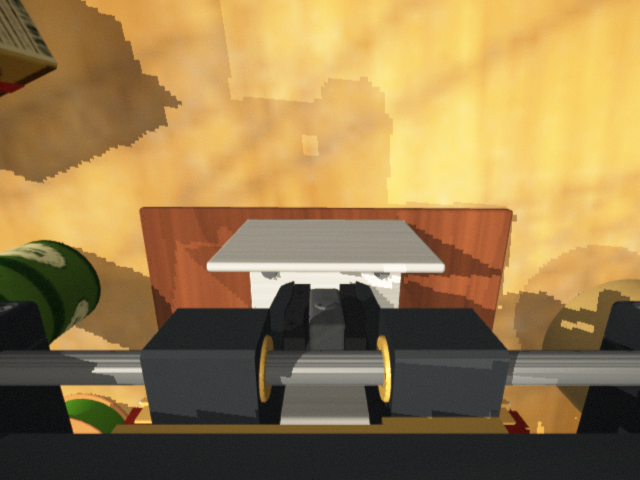

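View pics/s3.png

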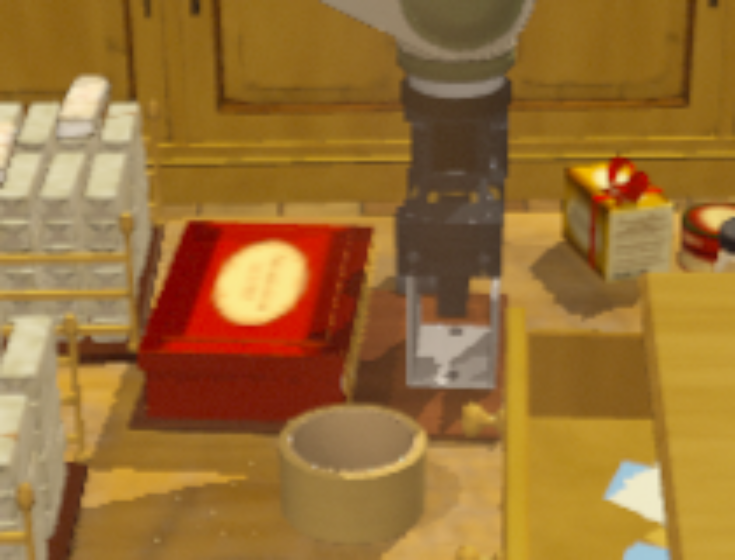

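The head sits upright between the pads at about (323,315), with a 13.8 mm gap and 30 N grip, and the tin is shut. I'll relieve the small sideways load and hand in.

Emit:
{"api": "carry_out", "payload": {
  "steps": [
    [0,[0,-0.03,0],[0,0,0]],
    [0,[0,0,0],[0,0,0]],
    [0,[0,0,0],[0,0,0]],
    [0,[0,0,0],[0,0,0]]
  ]
}}

```text
time_s: 11.78
ee_pos: [665.7, 122.5, 46.2]
ee_rot: [3.138, -0.136, -0.002]
ft_force: [-0.6, -4.1, -6.7]
finger_gap: 14.0
grip_force: 29.9
```

```bash
python3 -c "
from h import *
rel([76,3,47]); print(job_done())"
```

```text
t 11.78 stand pos [76.2  3.2 46.2] F [-0.6 -4.1 -6.7] gap 14.0 grip 29.9
 shift [-0.    0.   -0.02] turn [0.001 0.001 0.001]
the job is handed in; nothing more can be done
None
```

The lid is shut and the bolt head is gripped upright (14 mm gap, 30 N); I handed the job in at 11.8 s with the arm still holding it and the goods round it not touched.

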